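# Press the yellow-marked exhaust valve home for its leak check

### The job

The yellow exhaust port is next for its leak check: with your fingertips, gently press the yellow-marked exhaust valve (the smaller, dark-brown one of the yellow pair) down until it is fully home on its seat, then take your hand away. Do not pull it up, leave the other seven valves standing as they are, keep off the machined face of the head, and disturb nothing else on the bench.

Things in the scene. Friction and masses are not known exactly. Their poses are not given: they have to be found in the camera images.
- cylinder_head: Aluminium cylinder head, fixed, combustion face up, 170 mm across (x), 415 long (y). Origin on the bench under its centre; flat machined face 130 mm above it. Eight valves stand in line along y (x = 0): four pairs in sooty round prints at y = -150, -50, 50, 150 mm; in each the exhaust valve is 24 mm to the -y side of the centre, the inlet 24 mm to the +y side. Which colour is where varies.
- yellow_exhaust: The valve to press: flat round dark-brown head, 30 mm diameter, rim 4 mm, yellow dab in the middle. Origin: centre of its top face. Stands 11 to 16 mm off its seat, slides only straight up and down: about 3 N pushes it down, it stays where left and stops hard on the seat, its face then 2 mm above the machined face (132 mm above the bench). Inlet valves centred 48 and 52 mm away on either side.
- yellow_inlet: Inlet valve, bright steel head of 38 mm diameter with a yellow paint dab, paired with the yellow exhaust valve; standing 11 to 16 mm off its seat, moves as easily. Leave alone. Origin at the centre of its top face.
- green_exhaust: Exhaust valve like the one to press (dark brown, 30 mm), with a green dab; also standing off its seat. Leave alone. Origin at the centre of its top face.
- green_inlet: Inlet valve, bright steel head of 38 mm diameter with a green paint dab, paired with the green exhaust valve; standing 11 to 16 mm off its seat, moves as easily. Leave alone. Origin at the centre of its top face.
- red_exhaust: Exhaust valve like the one to press (dark brown, 30 mm), with a red dab; also standing off its seat. Leave alone. Origin at the centre of its top face.
- red_inlet: Inlet valve, bright steel head of 38 mm diameter with a red paint dab, paired with the red exhaust valve; standing 11 to 16 mm off its seat, moves as easily. Leave alone. Origin at the centre of its top face.
- blue_exhaust: Exhaust valve like the one to press (dark brown, 30 mm), with a blue dab; also standing off its seat. Leave alone. Origin at the centre of its top face.
- blue_inlet: Inlet valve, bright steel head of 38 mm diameter with a blue paint dab, paired with the blue exhaust valve; standing 11 to 16 mm off its seat, moves as easily. Leave alone. Origin at the centre of its top face.
- socket: Loose chrome socket, 25 mm diameter, 36 mm tall, standing upright on the machined face at the +y end of the head. Origin at the centre of its underside.
- spanner: Loose steel combination spanner, 180 mm long, 7 mm thick, flat on the bench on the -x side of the head. Origin under its middle.
- paste_jar: Loose closed jar of lapping paste, 60 mm diameter, 55 mm tall, on the bench by the +y end of the head. Origin at the centre of its underside.
- valve_spring: Loose coil valve spring standing on the bench by the -y end of the head, 32 mm diameter, 48 mm tall. Origin at the centre of its underside.
- screwdriver: Loose screwdriver with a red handle, 190 mm long, on the bench by the -y end of the head. Origin under it.
- lapping_stick: Loose wooden valve-lapping stick with rubber cups, 195 mm long, 29 mm thick, on the bench on the +x side of the head. Origin on its axis.

How it is judged:
By the outcome, as a careful person would: the job done as asked, in the order asked, and still so for the second after the job is handed in, with the robot touching nothing.
It also fails if it takes over 32 s, if anything falls off the work surface, if the arm or the gripper's body presses on something with over 40 N, if the wrist force passes 120 N, or if a joint passes its speed limit or range.

### The arm

A 6-joint arm with a two-finger parallel gripper is mounted at the origin on the work surface. World frame = base frame: x ahead of the robot, y to its left, z up, the work surface at z = 0. Lengths are in m, angles in rad, forces in N, time in s.
With the tool pointing down it reaches from about 0.4 to 0.825 m from the base axis. Payload 7 kg.
Tool frame: the origin (TCP) lies on the centre line of the jaws, within the pads' length; the fingertips stand r.tcp_to_tips ahead of it and the grasp point (between the pads) is the TCP (r.tcp_to_tips is the distance from the TCP to the fingertips, in m); x points along the fingers, z is the direction in which the jaws open and shut, and the axes are right-handed (so a half turn about x gives the same grasp; the last joint's range is limited). The gripper opens to 85 mm and grips with 20 to 120 N. Pads are 22 mm wide; open, the fingers measure 114 mm over their backs; the gripper's body (76 mm by 85 mm) begins 54 mm behind the grasp point. The pads swing forward as they close: fully open they stand 13 mm farther back than shut.
Start: joints at [1.423, 0.359, 0.012, 0, -1.224, -0.288], TCP at [0.285, 0.612, 0.25] pointing down, gripper open.
Joint ranges: [-3.07, 3.07], [-1.43, 2.12], [-1.02, 1.25], [-3.03, 1.67], [-3.05, -0], [-3.03, 3.03]. Speed limits (rad/s): [2.39, 2.39, 3.01, 3.14, 3.14, 3.14].

### API

Orientations are given as a unit quaternion [x, y, z, w].
In Python, from rig import r gives the robot as it stands.
- The arm moves only by the shell command python3 -m creep 'ROWS' [OPENING] [FORCE]. ROWS is text: rows parted by semicolons, each of 6 numbers parted by spaces: the shift along the tool's x, y, z in mm, then the turn, a rotation vector about the tool's x, y, z in rad. A call has exactly 10 rows; each row shifts and turns the commanded pose from where the row before left it, along the tool's axes as they then stand; what a row does not reach is not made up. A row lasts 1/10 s, in which the tool goes at most 50 mm and 8.59 degrees, less where a joint would pass 70% of its speed; a pose out of reach is approached as far as the arm can. A call with a gripper value outside its range is refused whole. OPENING is the finger opening in mm, from 0 to 85.4, set as the call begins (- or left out, the last holds). The fingers move at their own pace and stop on an object; FORCE is the grip in N (left out, the last holds). Time passes only in rows, so rows that do not move let the fingers close, or fill a call up. It gives the time, the measured TCP pose, the force and the opening at its end, in the units of the state.
- r.sense(): the state, without advancing time (a new reading comes with each control period).
- r.grab_frame(name): name is "scene" or "top"; returns a dict with "frame" (384x512x3 uint8, red, green, blue), "fx", "fy", "cx", "cy" (pixels), "dist" ([k1, k2, p1, p2, k3] as OpenCV has them; the pictures are not rectified), "rvec" (rotation vector, rad) and "tvec" (3), from world to camera coordinates, as OpenCV has them. Camera axes: x right, y down, z forward; pixel columns grow to the right and rows downward; lengths in m; the calibration is good to about 2 mm. A picture is of the moment at which its call begins. There is no depth.
- r.finish_job(): hands the job in, once; it reports no verdict.
Trained networks look in a picture, given as the dict that the camera call returned (one of the last four; its "shot" number tells which), for a name from the list of things; names that differ only in an ending like _2 or _b are one class to them, and where a whole thing is asked for, a point or a joint stands for the part that bears it (a point fixed in the world has none). Each returns a list of dicts, best first, with "score" (0 to 1); they miss things now and then, are a little off and sometimes report something else, mostly with a low value. They report only what shows in the picture. A call takes as long as a camera call.
- r.look_for(picture, target): "xyz" ([x, y, z] in m, in world coordinates, good to about 4 mm: the middle of the surface that is visible of it).
- r.trace(picture, target): "region" (384x512 bool, what is visible of it).
- r.place_of(picture, target): "xyz" ([x, y, z] in m, in world coordinates, good to about 4 mm: a listed point, or the origin of a listed thing).
The state is a dict: "time_s": time; "joint_pos": joint angles; "qvel": joint speeds; "effort": joint torques, N m; "ee_pos": TCP position; "orientation": TCP orientation; "wrist_force": force on the tool from outside, world axes, zero at the start; "wrist_torque": the same for the moment, N m; "gripper_width": finger opening in m.
Only numpy, scipy, OpenCV 4.12 (cv2) and the standard library are available. Lean on these libraries where they do the work, as an engineer would, in place of code of your own. Each camera call takes 0.05 s, during which the arm holds its last target.

## Working session

There is one attempt and no reset: what is moved stays moved. The work goes in short steps, Python scripts to look and compute and a shell command to move; the robot and the scene stay as the last step left them, time stands still between calls to the robot, and variables do not carry over. Pictures are saved under pics/ and viewed, and the job is handed in when it is done.

```bash
mkdir -p pics; ls; python3 - <<'E'
from rig import r
import cv2
print(r.sense(), r.tcp_to_tips)
for n in ("scene","top"):
    p=r.grab_frame(n); cv2.imwrite(f"pics/{n}0.png",cv2.cvtColor(p["frame"],cv2.COLOR_RGB2BGR))
    print(n,{k:v for k,v in p.items() if k!="frame"})
    for t in ("cylinder_head","yellow_exhaust","yellow_inlet","green_exhaust","red_exhaust","blue_exhaust","socket"):
        print(t,[(d["xyz"],d["score"]) for d in r.place_of(p,t)][:2])
E
```

```text
pics
{'time_s': 0.0, 'joint_pos': array([ 1.42310645e+00,  3.59385636e-01,  1.11082253e-02, -3.59571773e-04,
       -1.22407126e+00, -2.88100264e-01]), 'qvel': array([-0.00163882, -0.00036694,  0.0012187 ,  0.00053366, -0.00046003,
        0.00020928]), 'effort': array([ 7.46267960e-04, -5.83306289e+01,  2.93422955e+01,  6.93640262e+00,
       -5.80847161e-03,  7.45429020e-06]), 'ee_pos': array([0.28476873, 0.61152765, 0.24938423]), 'orientation': array([-0.59583773, -0.37971725,  0.59673802, -0.38038919]), 'wrist_force': array([1.21653046, 0.40068932, 0.4311637 ]), 'wrist_torque': array([-0.01691213,  0.01607643,  0.02158422]), 'gripper_width': 0.08538316182230568} 0.019
scene {'fx': 382.57470734218987, 'fy': 382.57470734218987, 'cx': 250.60201059495262, 'cy': 189.2939592610827, 'dist': array([-0.11894529,  0.        ,  0.        ,  0.        ,  0.        ]), 'rvec': array([ 2.23526783,  0.80612292, -0.35626336]), 'tvec': array([-0.45225432, -0.17880182,  1.35169854]), 'shot': 1}
cylinder_head [([0.528, -0.0084, -0.0028], 0.83)]
yellow_exhaust [([0.5598, 0.1121, 0.1456], 0.47)]
yell
[... 327 characters left out ...]
75, 'fy': 426.52490809862275, 'cx': 256.1441345193104, 'cy': 180.79569924259832, 'dist': array([0.0538218, 0.       , 0.       , 0.       , 0.       ]), 'rvec': array([ 2.12620224, -2.18205747,  0.11713221]), 'tvec': array([0.01739595, 0.58551053, 1.06184937]), 'shot': 2}
cylinder_head [([0.5518, 0.0636, 0.1467], 0.72), ([0.5229, -0.0077, 0.0017], 0.6)]
yellow_exhaust [([0.5676, 0.1117, 0.146], 0.48)]
yellow_inlet [([0.58, 0.1635, 0.1478], 0.7), ([0.4889, -0.1304, 0.1429], 0.67)]
green_exhaust [([0.5347, 0.02, 0.1494], 0.62), ([0.639, 0.2345, 0.0034], 0.25)]
red_exhaust [([0.4979, -0.074, 0.1438], 0.58)]
blue_exhaust [([0.4687, -0.1703, 0.1448], 0.55)]
socket [([0.5602, 0.1853, 0.134], 0.4)]
```

View pics/top0.png

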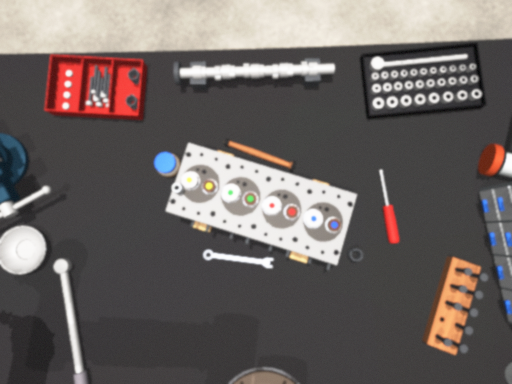

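View pics/scene0.png

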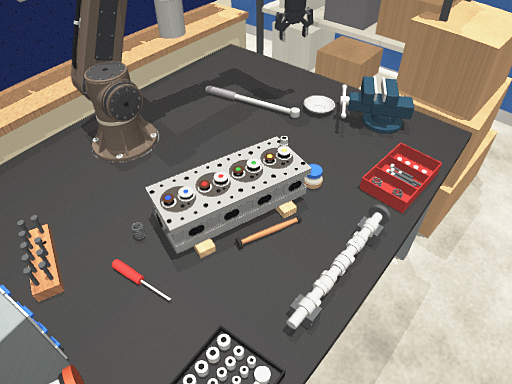

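```bash
cat > fit.py <<'E'
from rig import r
import cv2, numpy as np
from scipy.optimize import least_squares
names=["blue","red","green","yellow"]; C0=[-150,-50,50,150]
def run(tag,show=True):
    P={n:r.grab_frame(n) for n in ("scene","top")}
    H0=np.array([.523,-.025]); 
    def pts(h,z):
        c,s=np.cos(h[2]),np.sin(h[2]); o=[]
        for i in range(8):
            y=(C0[i//2]+(-24 if i%2==0 else 24))/1000
            o.append([h[0]-s*y,h[1]+c*y,z[i]])
        return np.array(o)
    h0=[.517,-.0285,-.32]
    g=pts(h0,[.144]*8); obs={}
    for n,p in P.items():
        K=np.array([[p["fx"],0,p["cx"]],[0,p["fy"],p["cy"]],[0,0,1]])
        p["K"]=K
        uv=cv2.projectPoints(g,p["rvec"],p["tvec"],K,p["dist"])[0][:,0]
        hsv=cv2.cvtColor(p["frame"],cv2.COLOR_RGB2HSV).astype(int)
        hue={"blue":112,"red":0,"green":60,"yellow":26}
        for i in range(8):
            hd=abs((hsv[...,0]-hue[names[i//2]]+90)%180-90)
            m=(hd<14)&(hsv[...,1]>110)&(hsv[...,2]>70)
            yy,xx=np.nonzero(m); k=np.hypot(xx-uv[i,0],yy-uv[i,1])<8
            w=hsv[yy[k],xx[k],1]*1.
            if k.sum()>2: obs[n,i]=(np.average(xx[k],weights=w),np.average(yy[k],weights=w),k.sum())
        im=cv2.cvtColor(p["frame"],cv2.COLOR_RGB2BGR)
        x0,y0=uv.min(0).astype(int)-25; x1,y1=uv.max(0).astype(int)+25
        x0=max(x0,0);y0=max(y0,0)
        f=min(800/(x1-x0),600/(y1-y0)); f=int(f)
        big=cv2.resize(im[y0:y1,x0:x1],None,fx=f,fy=f,interpolation=cv2.INTER_CUBIC)
        for (a,i),v in obs.items():
            if a==n: cv2.circle(big,(int((v[0]-x0+.5)*f),int((v[1]-y0+.5)*f)),2,(255,0,255),-1)
        cv2.imwrite(f"pics/{n}_{tag}.png",big)
    def res(q):
        pp=pts(q[:3],q[3:11]); o=[]
        for n,p in P.items():
            uv=cv2.projectPoints(pp,p["rvec"],p["tvec"],p["K"],p["dist"])[0][:,0]
            o+=[uv[i,j]-obs[n,i][j] for i in range(8) for j in (0,1) if (n,i) in obs]
        return np.array(o+list((q[3:11]-.1445)/.004*.5))
    s=least_squares(res,h0+[.144]*8,loss="soft_l1")
    print("head",s.x[:3].round(4)); pp=pts(s.x[:3],s.x[3:])
    for i in range(8): print(names[i//2],"EI"[i%2],pp[i].round(4),[np.round(obs.get((n,i),0),1) for n in P])
    print("res",np.abs(res(s.x)[:-8]).max().round(2),res(s.x)[:-8].std().round(2))
    return P,obs,s.x
if __name__=="__main__":
    import sys; run(sys.argv[1])
E
python3 fit.py a
```

```text
head [ 0.5208 -0.0148 -0.3118]
blue E [ 0.4674 -0.1804  0.1455] [array([165.5, 198. ,   4. ]), array([336.3, 224.5,   6. ])]
blue I [ 0.4821 -0.1348  0.137 ] [array([176.2, 194. ,   5. ]), np.int64(0)]
red E [ 0.4981 -0.0853  0.1423] [array([201.3, 184.1,  26. ]), array([294.1, 212.3,  16. ])]
red I [ 0.5128 -0.0396  0.1304] [array([209.5, 181. ,  21. ]), np.int64(0)]
green E [0.5288 0.0099 0.146 ] [array([236.3, 168.7,   8. ]), array([252. , 199.3,   7. ])]
green I [0.5435 0.0556 0.1362] [array([244.9, 165.5,  11. ]), np.int64(0)]
yellow E [0.5594 0.1051 0.1465] [array([267.3, 155.5,   6. ]), array([211.3, 186.3,  18. ])]
yellow I [0.5742 0.1508 0.1329] [array([275.3, 153.2,  14. ]), array([205. , 184.1,   3. ])]
res 12.68 3.52
```

```bash
sed -i 's/h0=\[.517,-.0285,-.32\]/h0=[.524,-.0076,-.32]/; s/<8$/<6/; s/,uv\[i,1\])<8/,uv[i,1])<6/' fit.py; python3 fit.py b
```

```text
head [ 0.5245 -0.0076 -0.3266]
blue E [ 0.4687 -0.1724  0.1448] [array([167.6, 197.1,  23. ]), array([334. , 224.4,  32. ])]
blue I [ 0.4841 -0.127   0.1414] [array([185.5, 190.9,  12. ]), array([313.3, 218.2,  12. ])]
red E [ 0.5008 -0.0777  0.1406] [array([204.1, 183.6,  64. ]), array([291.6, 211.3,  60. ])]
red I [ 0.5162 -0.0323  0.1442] [array([220.4, 175.6,  12. ]), array([271.6, 205.1,   9. ])]
green E [0.5329 0.017  0.1442] [array([237.6, 168.5,  19. ]), array([249.8, 198.3,  32. ])]
green I [0.5483 0.0624 0.145 ] [array([253.1, 162. ,  11. ]), array([230. , 192.3,   7. ])]
yellow E [0.565  0.1117 0.1452] [array([269.2, 155.3,  14. ]), array([208.7, 185.5,  62. ])]
yellow I [0.5804 0.1572 0.1447] [array([283.8, 149.7,  10. ]), array([188.9, 179.3,   9. ])]
res 0.6 0.19
```

View pics/top_b.png

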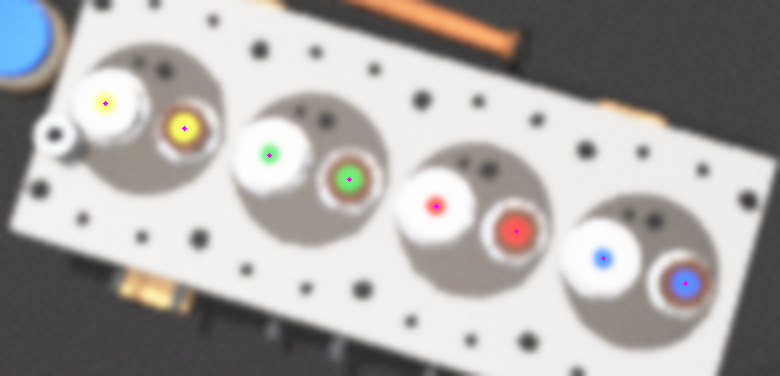

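View pics/scene_b.png

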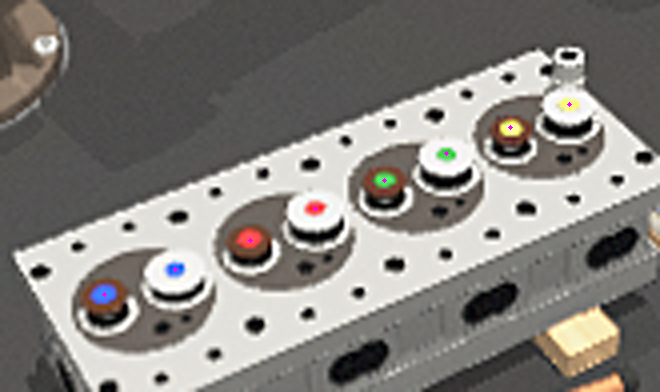

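```bash
cat > plan.py <<'E'
from rig import r
import numpy as np, sys
from scipy.spatial.transform import Rotation as R
s=r.sense(); Rt=R.from_quat(s["orientation"]); yaw=-.3266
tgt=np.array([.565,.1117,float(sys.argv[1])])
x=np.array([0,0,-1.])
for sg in (1,-1):
    z=sg*np.array([np.cos(yaw),np.sin(yaw),0]); y=np.cross(z,x)
    G=R.from_matrix(np.c_[x,y,z]); print("turn",(Rt.inv()*G).as_rotvec().round(4))
M=Rt.as_matrix(); print(M.round(3))
print("shift tool mm",(M.T@(tgt-s["ee_pos"])*1000).round(1))
print(s["time_s"],s["ee_pos"].round(4),s["wrist_force"].round(2),s["gripper_width"],s["joint_pos"].round(3))
E
python3 plan.py 0.25
```

```text
turn [-1.68 -0.   -0.  ]
turn [ 1.4616 -0.      0.    ]
[[ 0.     0.907 -0.422]
 [ 0.    -0.422 -0.907]
 [-1.    -0.    -0.   ]]
shift tool mm [3.000e-01 4.650e+02 3.352e+02]
1.0 [0.2849 0.6119 0.2503] [-0.41 -0.15 -0.51] 0.08542153435538086 [ 1.423  0.359  0.012  0.    -1.224 -0.288]
```

```bash
python3 -m creep '0 30 22 0 0 0;0 30 22 0 0 0;0 30 22 0 0 0;0 30 22 0 0 0;0 30 22 0 0 0;0 30 22 0 0 0;0 30 22 0 0 0;0 30 22 0 0 0;0 30 22 0 0 0;0 30 22 0 0 0' 0 20
python3 -m creep '0 33 23 0 0 0;0 33 23 0 0 0;0 33 23 0 0 0;0 33 23 0 0 0;0 33 23 0 0 0;0 0 0 0.146 0 0;0 0 0 0.146 0 0;0 0 0 0.146 0 0;0 0 0 0.146 0 0;0 0 0 0.146 0 0'
python3 -m creep '0 0 0 0.146 0 0;0 0 0 0.146 0 0;0 0 0 0.146 0 0;0 0 0 0.146 0 0;0 0 0 0.146 0 0;0 0 0 0 0 0;0 0 0 0 0 0;0 0 0 0 0 0;0 0 0 0 0 0;0 0 0 0 0 0'
python3 plan.py 0.19
```

```text
time_s: 2.0
ee_pos: [0.4646, 0.2844, 0.2506]
orientation: [0.596, 0.38, -0.596, 0.38]
wrist_force: [0.7, 0.2, 0.7]
gripper_width: -0.0004
time_s: 3.0
ee_pos: [0.5651, 0.1118, 0.2504]
orientation: [0.693, 0.14, -0.693, 0.14]
wrist_force: [-0.3, -0.3, 0.1]
gripper_width: 0.0002
time_s: 4.0
ee_pos: [0.5651, 0.1119, 0.2503]
orientation: [-0.698, 0.114, 0.698, 0.114]
wrist_force: [0.2, -0.1, -0.6]
gripper_width: 0.0001
turn [-3.1389e+00  0.0000e+00  1.0000e-04]
turn [ 0.0027  0.0001 -0.    ]
[[-0.    -0.318 -0.948]
 [-0.    -0.948  0.318]
 [-1.     0.     0.   ]]
shift tool mm [60.3  0.2 -0. ]
4.0 [0.5651 0.1119 0.2503] [ 0.18 -0.12 -0.61] 7.246509661446238e-05 [ 0.535  0.197 -0.212 -0.    -1.162 -0.859]
```

```bash
python3 -m creep '6 0 0 0 0 0;6 0 0 0 0 0;6 0 0 0 0 0;6 0 0 0 0 0;6 0 0 0 0 0;6 0 0 0 0 0;6 0 0 0 0 0;6 0 0 0 0 0;0 0 0 0 0 0;0 0 0 0 0 0'
python3 - <<'E'
from rig import r
import cv2
for n,b in (("scene",(215,105,325,205)),("top",(140,120,270,240))):
    p=r.grab_frame(n);im=p["frame"][b[1]:b[3],b[0]:b[2],::-1]
    cv2.imwrite(f"pics/{n}_c.png",cv2.resize(im,None,fx=5,fy=5,interpolation=cv2.INTER_CUBIC))
E
```

```text
time_s: 5.0
ee_pos: [0.5651, 0.1119, 0.2023]
orientation: [-0.698, 0.114, 0.698, 0.114]
wrist_force: [-0.9, -0.8, -0.2]
gripper_width: 0.0
```

View pics/scene_c.png

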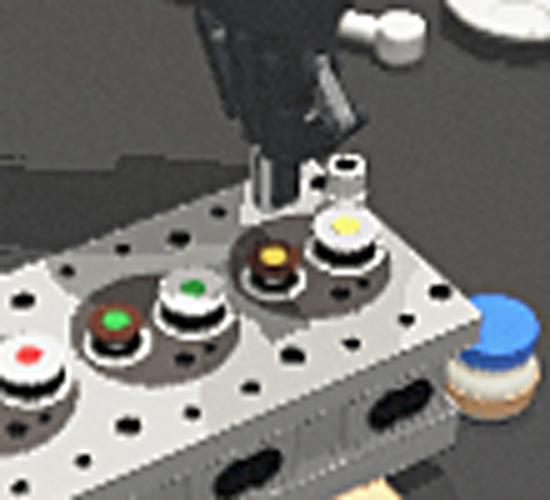

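View pics/top_c.png

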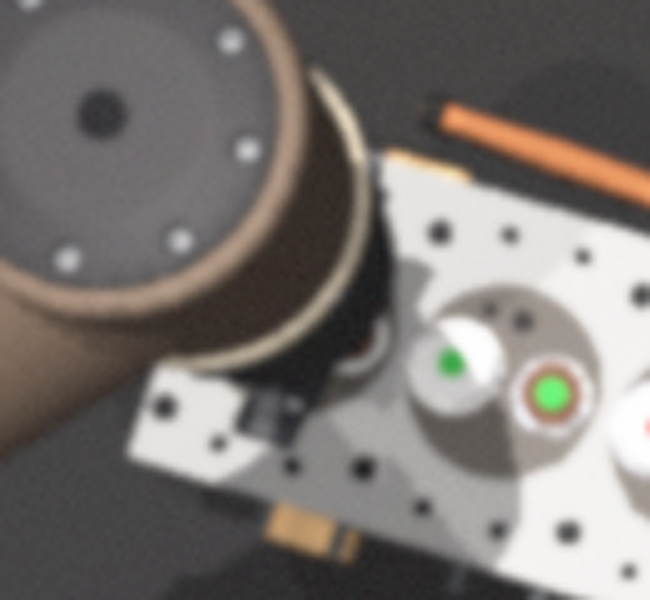

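```bash
python3 -m creep '5 0 0 0 0 0;5 0 0 0 0 0;5 0 0 0 0 0;5 0 0 0 0 0;4 0 0 0 0 0;2 0 0 0 0 0;2 0 0 0 0 0;2 0 0 0 0 0;1 0 0 0 0 0;0 0 0 0 0 0'
python3 -m creep '1 0 0 0 0 0;1 0 0 0 0 0;1 0 0 0 0 0;1 0 0 0 0 0;1 0 0 0 0 0;1 0 0 0 0 0;1 0 0 0 0 0;0 0 0 0 0 0;0 0 0 0 0 0;0 0 0 0 0 0'

```

```text
time_s: 6.1
ee_pos: [0.565, 0.1119, 0.1712]
orientation: [-0.698, 0.114, 0.698, 0.114]
wrist_force: [0.8, 0.7, -0.1]
gripper_width: -0.0002
time_s: 7.1
ee_pos: [0.5651, 0.1119, 0.1643]
orientation: [0.698, -0.114, -0.698, -0.114]
wrist_force: [-0.7, -0.3, 1.0]
gripper_width: 0.0
```

```bash
python3 -m creep '1 0 0 0 0 0;1 0 0 0 0 0;1 0 0 0 0 0;1 0 0 0 0 0;1 0 0 0 0 0;0 0 0 0 0 0;0 0 0 0 0 0;0 0 0 0 0 0;0 0 0 0 0 0;0 0 0 0 0 0'
python3 - <<'E'
from rig import r
import cv2
for n,b in (("scene",(215,105,325,205)),):
    p=r.grab_frame(n);im=p["frame"][b[1]:b[3],b[0]:b[2],::-1]
    cv2.imwrite(f"pics/{n}_d.png",cv2.resize(im,None,fx=5,fy=5,interpolation=cv2.INTER_CUBIC))
print(r.sense()["wrist_force"])
E
```

```text
time_s: 8.1
ee_pos: [0.565, 0.1119, 0.1592]
orientation: [-0.698, 0.114, 0.698, 0.114]
wrist_force: [-1.1, 0.2, -0.2]
gripper_width: 0.0002
[-0.58271907  0.14066659  0.69893788]
```

View pics/scene_d.png

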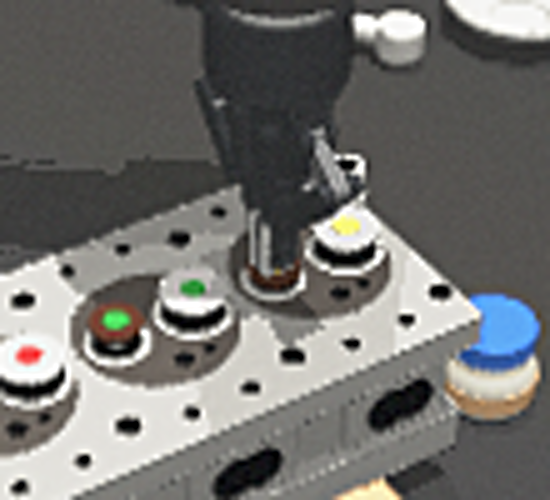

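```bash
python3 -m creep '1 0 0 0 0 0;1 0 0 0 0 0;1 0 0 0 0 0;1 0 0 0 0 0;1 0 0 0 0 0;1 0 0 0 0 0;0.5 0 0 0 0 0;0 0 0 0 0 0;0 0 0 0 0 0;0 0 0 0 0 0'

```

```text
time_s: 9.15
ee_pos: [0.5651, 0.1119, 0.1527]
orientation: [-0.698, 0.114, 0.698, 0.114]
wrist_force: [0.2, 0.4, 0.3]
gripper_width: -0.0002
```

```bash
python3 -m creep '0.3 0 0 0 0 0;0 0 0 0 0 0;0.3 0 0 0 0 0;0 0 0 0 0 0;0.3 0 0 0 0 0;0 0 0 0 0 0;0.3 0 0 0 0 0;0 0 0 0 0 0;0 0 0 0 0 0;0 0 0 0 0 0'

```

```text
time_s: 10.15
ee_pos: [0.5651, 0.1119, 0.1516]
orientation: [0.698, -0.114, -0.698, -0.114]
wrist_force: [0.3, 0.3, 1.4]
gripper_width: 0.0
```

```bash
python3 -m creep '0.3 0 0 0 0 0;0 0 0 0 0 0;0.3 0 0 0 0 0;0 0 0 0 0 0;0.3 0 0 0 0 0;0 0 0 0 0 0;0 0 0 0 0 0;0 0 0 0 0 0;0 0 0 0 0 0;0 0 0 0 0 0'

```

```text
time_s: 11.15
ee_pos: [0.5651, 0.1119, 0.1511]
orientation: [0.698, -0.114, -0.698, -0.114]
wrist_force: [-2.7, 0.6, 5.7]
gripper_width: 0.0
```

```bash
python3 -m creep '0.3 0 0 0 0 0;0 0 0 0 0 0;0.2 0 0 0 0 0;0 0 0 0 0 0;0 0 0 0 0 0;0 0 0 0 0 0;0 0 0 0 0 0;0 0 0 0 0 0;0 0 0 0 0 0;0 0 0 0 0 0'

```

```text
time_s: 12.15
ee_pos: [0.5651, 0.1119, 0.151]
orientation: [0.698, -0.114, -0.698, -0.114]
wrist_force: [-2.8, 0.1, 9.8]
gripper_width: 0.0005
```

```bash
python3 -m creep '-0.5 0 0 0 0 0;-1 0 0 0 0 0;-2 0 0 0 0 0;-4 0 0 0 0 0;-8 0 0 0 0 0;-15 0 0 0 0 0;-20 0 0 0 0 0;-25 0 0 0 0 0;-25 0 0 0 0 0;0 0 0 0 0 0'
python3 -m creep '0 -25 0 0 0 0;0 -35 0 0 0 0;0 -35 0 0 0 0;0 -35 0 0 0 0;0 -35 0 0 0 0;0 -35 0 0 0 0;0 -35 0 0 0 0;0 -25 0 0 0 0;0 0 0 0 0 0;0 0 0 0 0 0'
python3 fit.py e
```

```text
time_s: 13.15
ee_pos: [0.5669, 0.1124, 0.2552]
orientation: [0.7, -0.113, -0.696, -0.115]
wrist_force: [-0.1, 1.5, -0.4]
gripper_width: 0.0003
time_s: 14.15
ee_pos: [0.6476, 0.3591, 0.2491]
orientation: [-0.697, 0.115, 0.698, 0.114]
wrist_force: [-0.7, -0.5, 0.9]
gripper_width: 0.0004
head [ 0.5246 -0.0077 -0.3279]
blue E [ 0.4685 -0.1724  0.1446] [array([167.6, 197.1,  23. ]), array([333.9, 224.4,  32. ])]
blue I [ 0.484  -0.127   0.1414] [array([185.5, 190.9,  12. ]), array([313.3, 218.2,  12. ])]
red E [ 0.5007 -0.0778  0.1407] [array([204.1, 183.5,  63. ]), array([291.6, 211.4,  58. ])]
red I [ 0.5162 -0.0323  0.1444] [array([220.4, 175.5,  13. ]), array([271.6, 205.1,   9. ])]
green E [0.5329 0.0169 0.1443] [array([237.6, 168.5,  19. ]), array([249.9, 198.3,  33. ])]
green I [0.5484 0.0624 0.1451] [array([253.1, 162. ,  11. ]), array([230.1, 192.1,   8. ])]
yellow E [0.5651 0.1116 0.133 ] [array([269.2, 159.2,  13. ]), array([209.3, 186.3,  52. ])]
yellow I [0.5806 0.157  0.1453] [array([283.8, 149.6,   9. ]), array([188.9, 179.2,   8. ])]
res 0.59 0.18
```

View pics/top_e.png

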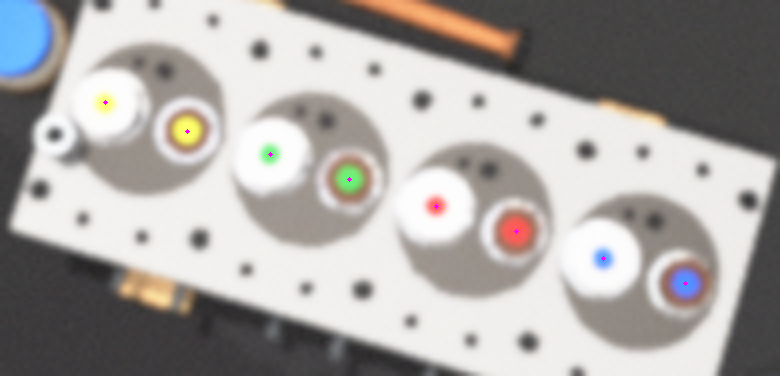

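View pics/scene_e.png

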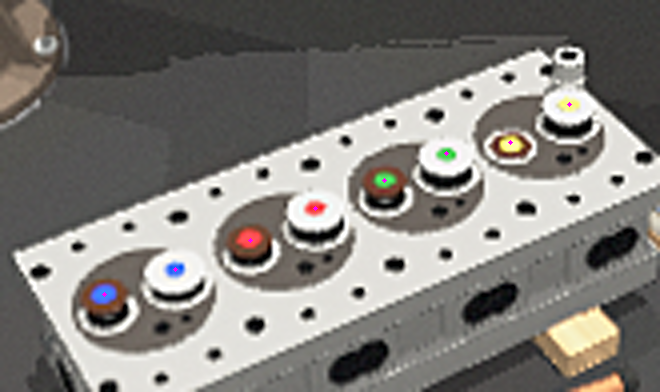

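```bash
python3 -c "
from rig import r
print(r.finish_job())"
```

```text
the job is handed in; nothing more can be done
None
```

I pressed the yellow exhaust valve down onto its seat with closed fingertips, then lifted straight up and moved the hand clear. The job was handed in about 14 s in, against the 32 s limit.

- **Seating:** the valve stopped hard with the fingertips at 132 mm, as expected for fully home. The wrist force rose to about 10 N over the last 0.5 mm of commanded travel. That is the highest reading at the end of any call, since force was not logged during the moves.
- **Yellow exhaust afterwards:** the final pictures put its face at 133 mm, down from 145 mm before. That is 1 mm above the nominal 132 mm, which is within camera accuracy.
- **Other seven valves:** their fitted heights were unchanged to within 0.6 mm.
- **Loose parts:** the socket looked unmoved in the close-up pictures. I did not check the spanner, spring, screwdriver, jar or lapping stick separately after the press. The arm's path stayed clear above the bench.

No check failed or disagreed, apart from a first position fit that started from a poor guess. I corrected it before the arm moved.

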